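# Steady the swinging cutlery caddy over the trivet

### The arm

A 7-joint arm with a two-finger parallel gripper is mounted at the origin on the work surface. World frame = base frame: x ahead of the robot, y to its left, z up, the work surface at z = 0. Lengths are in m, angles in rad, forces in N, time in s.
With the tool pointing down it reaches from about 0.4 to 0.75 m from the base axis. Payload 19.5 kg.
Tool frame: the origin (TCP) lies on the centre line of the jaws, within the pads' length; the fingertips stand 25 mm ahead of it and the grasp point (between the pads) lies 6 mm ahead of it; z points along the fingers, y is the line along which they close (so a half turn about z gives the same grasp; the last joint's range is limited). The gripper opens to 85 mm and grips with 20 to 120 N. Pads are 22 mm wide; open, the fingers measure 114 mm over their backs; the gripper's body (76 mm by 85 mm) begins 54 mm behind the grasp point. The pads swing forward as they close: fully open they stand 13 mm farther back than shut.
Start: joints at [-1.213, 0.707, -0.028, 1.485, 0.022, 0.951, -0.075], TCP at [0.224, 0.53, 0.256] pointing down, gripper open.
Joint ranges: [-2.71, 2.71], [-0.32, 2.16], [-1.57, 1.52], [0, 2.45], [-1.46, 4.6], [0, 2.02], [-2.83, 2.83]. Speed limits (rad/s): [1.89, 1.89, 2.57, 2.57, 3.01, 3.01, 3.01].

### API

Orientations are given as [roll, pitch, yaw] about the fixed x, y, z axes, in that order (R = Rz(yaw) Ry(pitch) Rx(roll)).
In Python, from station import r gives the robot as it stands. The module is installed in compiled form; this text tells all that it offers.
- The arm moves only by the tool servo_tool, never from a script. Its argument "deltas" is a list of rows, each a list of 7 numbers: the opening, from -1 (shut) to 1 (fully open), then the shift along the tool's x, y, z in m, then the turn, a rotation vector about the tool's x, y, z in degrees. In form: [[grip, dx, dy, dz, wx, wy, wz], ...]. A call has 1 to 10 rows; each row is the pose to reach, as a shift and turn from the pose commanded when the call began, along the tool's axes at that moment; what a row does not reach only later rows make up. A row lasts 1/12 s, in which the tool goes at most 41.7 mm and 7.16 degrees, less where a joint would pass 70% of its speed; a pose out of reach is approached as far as the arm can. A call with a gripper value outside its range is refused whole. The fingers move at their own pace and stop on an object; "force" is the grip in N (left out, the last holds). Time passes only in rows, so rows that repeat a pose let the fingers close. It gives the time, the measured TCP pose, the force, the opening and the grip force at its end, in the units of the state.
- r.sense(): the state, without advancing time (a new reading comes with each control period).
- r.camera(name): name is "side" or "top" or "wrist"; returns a dict with "pixels" (420x560x3 uint8, red, green, blue), "fx", "fy", "cx", "cy" (pixels), "k1" (the pictures are not rectified: a ray, as slopes to the right and down, at radius r is drawn at 1 + k1 r^2 times it, then the intrinsics apply), "cam_to_world" (4x4, takes a point from camera to world coordinates). Camera axes: x right, y down, z forward; pixel columns grow to the right and rows downward; lengths in m; the calibration is good to about 2 mm. A picture is of the moment at which its call begins. There is no depth.
- r.close_job(): hands the job in; it is judged then, once.
The state is a dict: "clock": time; "joints": joint angles; "joint_vel": joint speeds; "joint_torque": joint torques, N m; "eef_pos": TCP position; "orientation": TCP orientation; "force": force on the tool from outside, world axes, zero at the start; "wrist_torque": the same for the moment, N m; "finger_gap": finger opening in m; "grip_force": force on a finger pad.
Only numpy, scipy, OpenCV 4.12 (cv2) and the standard library are available. Lean on these libraries where they do the work, as an engineer would, in place of code of your own. Each camera call takes 0.05 s, during which the arm holds its last target. There are 200 camera calls.

### The job

Take the cutlery caddy by the grip bar of its bail, lift it straight up out of the forks of its stand, bring it out lengthways between the two uprights and carry it over to the round trivet. It starts swinging as soon as it leaves the stand's stop bar: calm it without tipping it so far that the cutlery spills, without setting it down or letting it bump the bowls or the pot, and leave the bowls, pot and spoon where they are. Bring it to hang level and still, centred over the trivet with its underside about 80 mm above the table, keep it so for a good five seconds, and finish while still holding it there.

Things in the scene. Friction and masses are not known exactly. Their poses are not given: they have to be found in the camera images.
- stand: Fixed dark steel stand, 220 x 300 mm, two uprights (16 x 31 mm) at x = +-100 mm. Origin on the table under the middle of the parked grip bar; z up, x along the parked bar. Each upright ends in a fork, open upward, in which a bar end lies. The gap between the uprights is 184 mm, the bail 140 mm wide over its legs: bar above the forks, move it 180 mm along y before moving along x.
- fork_floor (a point): Midway between the floors of the two fork notches, 223 mm above the table, axes as the stand's. Notches are 23 mm wide (y) and 36 mm deep (prong tops 259 mm above the table): lift the bar 40 mm or more straight up to free it.
- stop_bar (a point): Middle of the stand's stop bar (8 mm thick, 70 mm along x, about 125 mm in +y of the stand's origin, 49 mm above the table). It touches the caddy's +y end wall near its bottom edge and keeps the caddy tilted by 0.28 rad, +y end down, until lifted 5 to 10 mm; then the caddy is free and swings with about 0.25 rad amplitude.
- bail: Loose steel bail (120 g): two legs at x = +-67 mm run from the trunnion pins (origin, midway between them) 100 mm up to the grip bar. x along the grip bar, z up along the legs. In the stand its axes agree with the stand's.
- bail_grip (a point): Centre of the bail's grip bar: straight steel, 240 mm long (x), 18 mm wide (y, the way to grip it), 14 mm high; 230 mm above the table at the start, 100 mm above the trunnion axis, more than 40 mm free space below it. Axes as the bail's.
- caddy: Grey plastic cutlery caddy, open box 110 (x) x 280 (y) x 90 mm (z), cutlery fixed in it, 0.7 kg nominal (+-25 %), hung in the bail on two free trunnion pins along x. Origin on the trunnion axis, midway, 50 mm above its underside, 40 mm below its rim; z up when level. It swings about x only (y-z plane, stops at +-0.7 rad).
- caddy_base (a point): Centre of the caddy's underside. The swing, nominal: centre of mass 13 mm below the trunnions, period 1.8 s (mass does not change it), hardly damped (fades over more than half a minute). Bail acceleration a (m/s2) along its y gives tilt acceleration about +x = -(a + 9.81 * tilt) / 0.80; tilt in rad, positive with the +y end up. Axes as the caddy's.
- trivet: Fixed round flat trivet of hard silicone, 180 mm across, 8 mm thick, lying on the table. Origin at the centre of its underside, on the table.
- bowl_a: Loose green ceramic bowl, 124 mm across, 55 mm high, bystander. Origin under its centre.
- bowl_b: A second bowl like the first, bystander.
- pot: Loose aluminium pot, 140 mm across, 70 mm high, two loop handles along its y (184 mm over all), bystander. Origin under its centre.
- spoon: Loose steel serving spoon lying on the table ahead of the robot's base, bystander.
Not all that is in view belongs to the job. Leave any black or green look-alike of the trivet alone.

How it is judged:
By the outcome, as a careful person would: the job done as asked, in the order asked, and still so for the second after the job is handed in, while the arm keeps its last pose, push and grip.
It also fails if it takes over 58 s, if anything falls off the work surface, if the arm or the gripper's body presses on something with over 40 N, if the wrist force passes 120 N, or if a joint passes its speed limit or range.

## Working session

There is one attempt and no reset: what is moved stays moved. The work goes in short steps, Python scripts to look and compute and a tool call to move; the robot and the scene stay as the last step left them, time stands still between calls to the robot, and variables do not carry over. Pictures are saved under pics/ and viewed, at most 10 in all, crops included, and the job is handed in when it is done.

Besides the shell and the picture viewer there is one more tool, called as name(argument=value, ...), one argument or row to a line, values as JSON. servo_tool: Moves the arm, as the interface text tells. Its arguments: {"type":"object","properties":{"deltas":{"type":"array","items":{"type":"array","items":{"type":"number"}}},"force":{"type":"number"}},"required":["deltas"]}

```bash
mkdir -p pics
cat > h.py <<'E'
import numpy as np, cv2
from station import r
def cap(n):
    c=r.camera(n); return c
def save(c,f): cv2.imwrite('pics/'+f,cv2.cvtColor(c['pixels'],cv2.COLOR_RGB2BGR))
def ray(c,u,v):
    x=(u-c['cx'])/c['fx'];y=(v-c['cy'])/c['fy'];rd=np.hypot(x,y);q=rd
    for _ in range(20): q=rd/(1+c['k1']*q*q)
    s=q/rd if rd>0 else 1
    T=np.array(c['cam_to_world']);d=T[:3,:3]@[x*s,y*s,1];return T[:3,3],d
def onz(c,u,v,z):
    o,d=ray(c,u,v);return o+d*(z-o[2])/d[2]
def proj(c,p):
    T=np.array(c['cam_to_world']);q=T[:3,:3].T@(np.array(p)-T[:3,3]);x,y=q[:2]/q[2];k=1+c['k1']*(x*x+y*y)
    return c['fx']*x*k+c['cx'],c['fy']*y*k+c['cy']
E
python3 - <<'E'
from h import *
s=r.sense()
for k,v in s.items(): print(k,np.round(v,3))
for n in('top','side'):
    c=cap(n);save(c,n+'0.png');print(n,c['fx'],c['cx'],c['cy'],c['k1'],np.round(c['cam_to_world'],3).tolist())
E
```

```text
clock 0.0
joints [-1.213  0.707 -0.028  1.485  0.022  0.951 -0.075]
joint_vel [-0.003 -0.     0.     0.002  0.    -0.002  0.001]
joint_torque [-0.0000e+00 -8.8318e+01  1.2350e+00 -2.3617e+01  1.7000e-02  6.0000e-03
 -0.0000e+00]
eef_pos [0.224 0.529 0.256]
orientation [-3.14   0.     2.742]
force [ 0.124 -0.513  0.363]
wrist_torque [ 0.032 -0.009  0.043]
grip_force 0.0
finger_gap 0.085
top 382.58506363871425 274.0643788372977 211.63995907377057 0.0029226763383661553 [[0.019, -0.995, 0.103, 0.405], [-0.999, -0.016, 0.035, -0.105], [-0.033, -0.103, -0.994, 1.15], [0.0, 0.0, 0.0, 1.0]]
side 419.82905894703345 277.81561793424356 205.32041720490756 -0.00574013970341784 [[0.971, -0.149, 0.189, 0.264], [-0.24, -0.556, 0.795, -1.105], [-0.013, -0.817, -0.576, 0.917], [0.0, 0.0, 0.0, 1.0]]
```

View pics/top0.png

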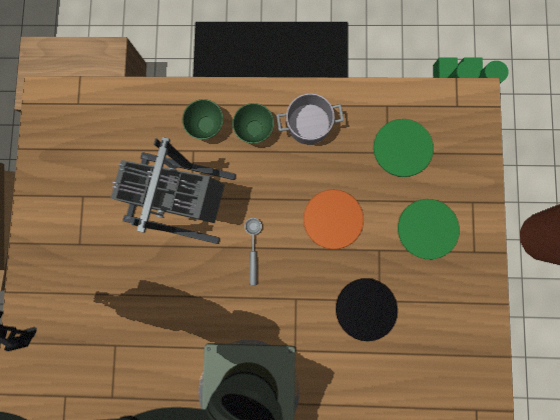

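View pics/side0.png

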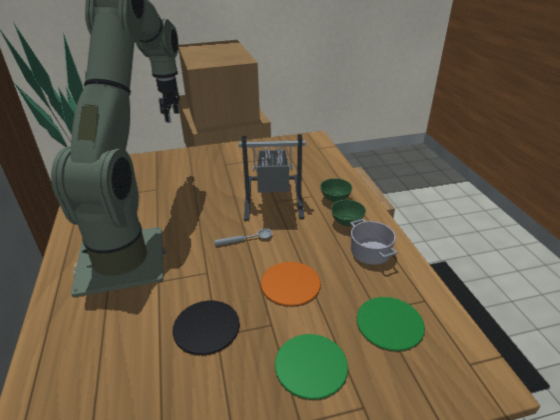

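Top view: the orange disc is at (333,219), green discs at (404,148) and (428,229), and a black disc at (366,309). Only the orange one can be the trivet, since the black and green ones are look-alikes. The caddy's grip bar runs from about (166,142) to (141,228), the bowls are at (203,120) and (253,124), the pot at (310,118) and the spoon at (254,250). I'll measure these and check them in one enlarged crop.

Run:
```python
from h import *
c=cap('top');s=cap('side')
for n,cc in(('top',c),('side',s)):
    hsv=cv2.cvtColor(cc['pixels'],cv2.COLOR_RGB2HSV)
    m=cv2.inRange(hsv,(5,200,150),(13,255,255))
    k,l,st,ce=cv2.connectedComponentsWithStats(m);i=1+st[1:,4].argmax()
    P=np.argwhere(l==i)[:,::-1]; h=cv2.convexHull(P.astype(np.int32))[:,0]
    W=np.array([onz(cc,u,v,.008)[:2] for u,v in h]); (x,y),rad=cv2.minEnclosingCircle(W.astype(np.float32))
    print(n,'trivet',st[i],x,y,rad)
# bar: bright grey low-sat in top region
px=c['pixels'].astype(int);hsv=cv2.cvtColor(c['pixels'],cv2.COLOR_RGB2HSV)
m=((hsv[...,1]<45)&(hsv[...,2]>125)).astype(np.uint8);m[:,:130]=0;m[:135]=0;m[:,180:]=0;m[240:]=0
k,l,st,ce=cv2.connectedComponentsWithStats(m);i=1+st[1:,4].argmax();P=np.argwhere(l==i)[:,::-1].astype(np.float32)
rc=cv2.minAreaRect(P);b=cv2.boxPoints(rc);print(st[i],rc,b.tolist())
print([np.round(onz(c,u,v,.237),4).tolist() for u,v in b],onz(c,*rc[0],.237))
crop=c['pixels'][85:325,95:375];cr=cv2.resize(crop,None,fx=2.5,fy=2.5,interpolation=3)
cv2.imwrite('pics/crop.png',cr[...,::-1])
for n,(u,v) in dict(bowlA=(203,120),bowlB=(253,124),pot=(310,118)).items(): print(n,onz(c,u,v,.05))
print('spoon',onz(c,254,222,.01),onz(c,254,284,.01))
```

```text
Traceback (most recent call last):
ValueError: attempt to get argmax of an empty sequence
```

```bash
cat > m.py <<'E'
from h import *
c=cap('top');s=cap('side')
print(c['pixels'][219,333],s['pixels'][284,290])
for n,cc in(('top',c),('side',s)):
    hsv=cv2.cvtColor(cc['pixels'],cv2.COLOR_RGB2HSV)
    m=cv2.inRange(hsv,(4,195,185),(12,255,255))
    k,l,st,ce=cv2.connectedComponentsWithStats(m);i=1+st[1:,4].argmax()
    P=np.argwhere(l==i)[:,::-1]; h=cv2.convexHull(P.astype(np.int32))[:,0]
    W=np.array([onz(cc,u,v,.008)[:2] for u,v in h]); (x,y),rad=cv2.minEnclosingCircle(W.astype(np.float32))
    print(n,'trivet',st[i],x,y,rad)
px=c['pixels'].astype(int);hsv=cv2.cvtColor(c['pixels'],cv2.COLOR_RGB2HSV)
m=((hsv[...,1]<45)&(hsv[...,2]>125)).astype(np.uint8);m[:,:130]=0;m[:135]=0;m[:,180:]=0;m[240:]=0
k,l,st,ce=cv2.connectedComponentsWithStats(m);i=1+st[1:,4].argmax();P=np.argwhere(l==i)[:,::-1].astype(np.float32)
rc=cv2.minAreaRect(P);b=cv2.boxPoints(rc);print(st[i],rc,b.tolist())
print([np.round(onz(c,u,v,.237),4).tolist() for u,v in b],onz(c,*rc[0],.237))
crop=c['pixels'][85:325,95:375];cr=cv2.resize(crop,None,fx=2.5,fy=2.5,interpolation=3)
cv2.imwrite('pics/crop.png',cr[...,::-1])
for n,(u,v) in dict(bowlA=(203,120),bowlB=(253,124),pot=(310,118)).items(): print(n,onz(c,u,v,.05))
print('spoon',onz(c,254,222,.01),onz(c,254,284,.01))
E
sed -i 's/(4,195,185),(12,255,255)/(3,190,150),(14,255,255)/' m.py
python3 - <<'E'
from h import *
c=cap('top');s=cap('side')
for p in(c['pixels'][219,333],s['pixels'][284,290]): print(p,cv2.cvtColor(p[None,None],cv2.COLOR_RGB2HSV))
E
sed -i 's/(3,190,150)/(3,190,140)/' m.py; python3 m.py
```

```text
[190 106  58] [[[ 11 177 190]]]
[179  99  42] [[[ 12 195 179]]]
[188 104  56] [180 100  40]
top trivet [357 208   1   1   1] 0.5379126667976379 -0.3126678466796875 9.999999747378752e-05
side trivet [ 262  262   58   43 1937] 0.5022646188735962 -0.2447449415922165 0.08750767260789871
[137 137  31  95 595] ((151.3076934814453, 184.03846740722656), (8.68287467956543, 97.09032440185547), 15.255118370056152) [[134.34616088867188, 229.73077392578125], [159.89230346679688, 136.06155395507812], [168.26922607421875, 138.34616088867188], [142.72308349609375, 232.015380859375]]
[[0.4501, 0.2635, 0.237], [0.6828, 0.2128, 0.237], [0.6772, 0.1916, 0.237], [0.4449, 0.2427, 0.237]] [0.56237212 0.22795498 0.237     ]
bowlA [0.79008523 0.15055679 0.05      ]
bowlB [7.79055529e-01 7.39399623e-04 5.00000000e-02]
pot [ 0.79869753 -0.1677445   0.05      ]
spoon [ 0.49069567 -0.00598571  0.01      ] [ 0.30779059 -0.01054008  0.01      ]
```

View pics/crop.png

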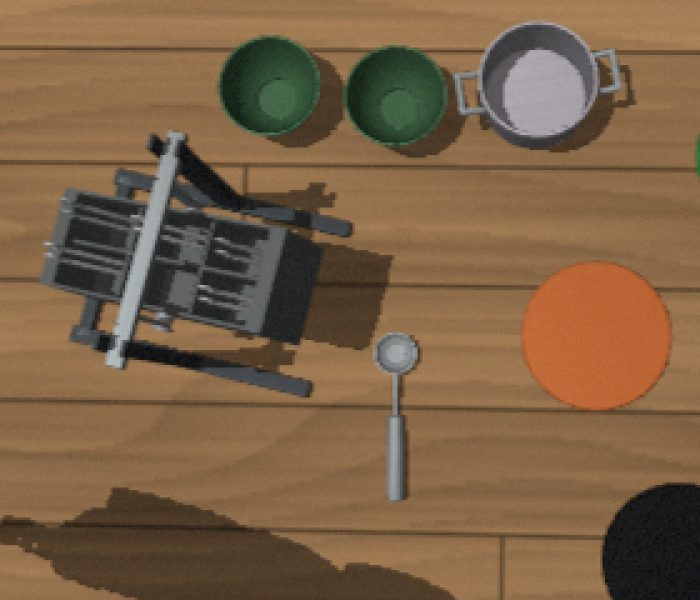

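Crop: the orange disc, at crop (597,335), is about 180 mm across and is the only disc that isn't black or green, so it is the trivet. The bar runs from crop (175,138) to (117,362), and the caddy's right-hand end wall shows at crop (295,285). Next: refine the trivet position, and test which caddy end is down.

```bash
cat > m2.py <<'E'
from h import *
c=cap('top');s=cap('side')
hsv=cv2.cvtColor(c['pixels'],cv2.COLOR_RGB2HSV)
m=cv2.inRange(hsv,(7,150,175),(13,255,255));m[:,:290]=0;m[:,380:]=0;m[:175]=0;m[265:]=0
m=cv2.morphologyEx(m,cv2.MORPH_OPEN,np.ones((5,5)))
k,l,st,ce=cv2.connectedComponentsWithStats(m);i=1+st[1:,4].argmax()
h=cv2.convexHull(np.argwhere(l==i)[:,::-1].astype(np.int32))[:,0]
W=np.array([onz(c,u,v,.008)[:2] for u,v in h]);print('trivet',st[i],cv2.minEnclosingCircle(W.astype(np.float32)))
b=np.array([.5635,.229]);a=np.radians(-12.3)
for name,yaw in(('y=world+y',a),('y=world-y',a+np.pi)):
    R=np.array([[np.cos(yaw),-np.sin(yaw),0],[np.sin(yaw),np.cos(yaw),0],[0,0,1]]);t=-.28
    X=np.array([[1,0,0],[0,np.cos(t),-np.sin(t)],[0,np.sin(t),np.cos(t)]])
    for z in(.04,-.05):
        for y in(-.14,.14):
            for x in(-.055,.055):
                p=R@X@[x,y,z]+[*b,.13];u,v=proj(c,p);print(name,(x,y,z),'crop',round((u-95)*2.5),round((v-85)*2.5),'side',np.round(proj(s,p)))
print('bar ends side',[np.round(proj(s,[*(b+q*np.array([np.cos(a),np.sin(a)])),.23]),1) for q in(-.12,.12)])
cr=cv2.resize(s['pixels'][120:230,225:365],None,fx=5,fy=5,interpolation=3);cv2.imwrite('pics/sidecrop.png',cr[...,::-1])
E
python3 m2.py
```

```text
trivet [ 304  190   58   58 2660] ((0.5048403739929199, -0.24049626290798187), 0.08732277154922485)
y=world+y (-0.055, -0.14, 0.04) crop 254 333 side [257. 166.]
y=world+y (0.055, -0.14, 0.04) crop 282 227 side [289. 165.]
y=world+y (-0.055, 0.14, 0.04) crop 34 282 side [258. 149.]
y=world+y (0.055, 0.14, 0.04) crop 61 186 side [286. 148.]
y=world+y (-0.055, -0.14, -0.05) crop 295 345 side [258. 191.]
y=world+y (0.055, -0.14, -0.05) crop 320 247 side [289. 190.]
y=world+y (-0.055, 0.14, -0.05) crop 88 297 side [259. 171.]
y=world+y (0.055, 0.14, -0.05) crop 113 208 side [286. 170.]
y=world-y (-0.055, -0.14, 0.04) crop 49 173 side [286. 133.]
y=world-y (0.055, -0.14, 0.04) crop 19 277 side [257. 134.]
y=world-y (-0.055, 0.14, 0.04) crop 316 245 side [289. 188.]
y=world-y (0.055, 0.14, 0.04) crop 291 343 side [257. 188.]
y=world-y (-0.055, -0.14, -0.05) crop 62 188 side [286. 150.]
y=world-y (0.055, -0.14, -0.05) crop 35 283 side [258. 151.]
y=world-y (-0.055, 0.14, -0.05) crop 308 253 side [289. 204.]
y=world-y (0.055, 0.14, -0.05) crop 285 344 side [259. 205.]
bar ends side [array([238.8, 143.6]), array([305.3, 141.9])]
```

View pics/sidecrop.png

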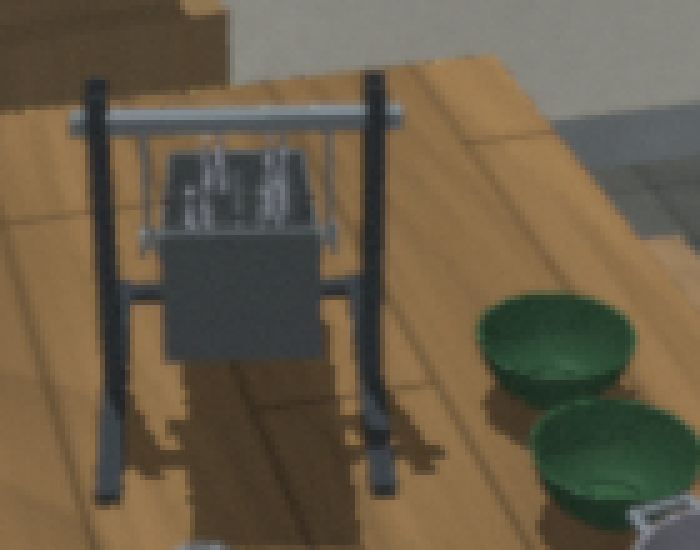

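The side crop fits stand +y ≈ world +y: the near rim sits at crop y≈230 and the bar ends at crop (72,122) and (402,114), as predicted. So the far end is down, and the way out is along stand -y, towards the trivet. Approach the bar.

servo_tool(
  deltas=[
    [1,0,0,-0.04,0,0,0],
    [1,-0.03,-0.01,-0.075,0,0,-1],
    [1,-0.07,-0.023,-0.075,0,0,-4],
    [1,-0.11,-0.037,-0.075,0,0,-7],
    [1,-0.15,-0.05,-0.075,0,0,-9],
    [1,-0.19,-0.064,-0.075,0,0,-10.6],
    [1,-0.23,-0.078,-0.075,0,0,-10.6],
    [1,-0.27,-0.091,-0.075,0,0,-10.6],
    [1,-0.31,-0.105,-0.075,0,0,-10.6],
    [1,-0.35,-0.118,-0.075,0,0,-10.6],
  ],
)

```text
clock: 1.33
eef_pos: [0.4953, 0.2884, 0.3315]
orientation: [3.142, 0.0, 2.927]
force: [-0.9, 0.7, 0.2]
finger_gap: 0.0854
grip_force: 0.0
```

Run:
```python
from h import *
s=r.sense()
for k in('clock','joints','eef_pos','orientation'): print(k,np.round(s[k],4))
```

```text
clock 1.3333
joints [-0.5339  0.6311 -0.0991  1.3572  0.0639  1.1563  0.7161]
eef_pos [0.4953 0.2884 0.3315]
orientation [3.1415e+00 2.0000e-04 2.9267e+00]
```

servo_tool(
  deltas=[
    [1,-0.035,-0.02,0,0,0,0],
    [1,-0.065,-0.036,0,0,0,0],
    [1,-0.0735,-0.041,0,0,0,0],
    [1,-0.0735,-0.041,0,0,0,0],
    [1,-0.0735,-0.041,0,0,0,0],
  ],
)

```text
clock: 1.75
eef_pos: [0.5569, 0.2346, 0.3311]
orientation: [3.141, -0.001, 2.926]
force: [0.0, 0.7, 0.1]
finger_gap: 0.0853
grip_force: 0.0
```

Run:
```python
from h import *
c=cap('wrist');save(c,'w1.png');s=r.sense();e=s['eef_pos']
for k in('clock','eef_pos','orientation'): print(k,np.round(s[k],4))
print(np.round(c['cam_to_world'],3).tolist())
a=np.radians(-12.3)
for b in((.5632,.228),):
  for q in(-.12,0,.12):
    print(q,[np.round(proj(c,[b[0]+q*np.cos(a)-w*np.sin(a),b[1]+q*np.sin(a)+w*np.cos(a),.237]),1).tolist() for w in(-.009,.009)])
```

```text
clock 1.8
eef_pos [0.5564 0.2353 0.3312]
orientation [ 3.1413e+00 -6.0000e-04  2.9278e+00]
[[0.212, 0.925, 0.315, 0.476], [0.977, -0.201, -0.069, 0.251], [-0.0, 0.323, -0.947, 0.45], [0.0, 0.0, 0.0, 1.0]]
-0.12 [[255.2, 46.5], [286.4, 46.6]]
0 [[258.9, 238.3], [284.8, 238.3]]
0.12 [[261.5, 374.9], [283.7, 375.0]]
```

View pics/w1.png

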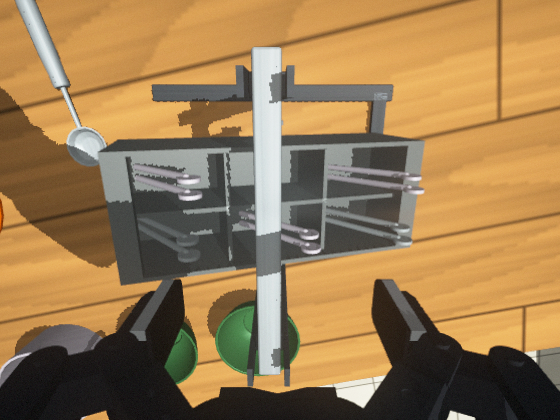

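Wrist view: the bar is upright in the picture, ends at rows 47 and 374, centred about column 268.5 against 272 predicted. So the bar lies about 2.4 mm further to -y, with the yaw right. Grasp centre ≈ (0.5627, 0.2257); now descend and grip.

servo_tool(
  deltas=[
    [1,-0.008,-0.008,0,0,0,0],
    [1,-0.008,-0.008,0.025,0,0,0],
    [1,-0.008,-0.008,0.05,0,0,0],
    [1,-0.008,-0.008,0.075,0,0,0],
    [1,-0.008,-0.008,0.09,0,0,0],
    [1,-0.008,-0.008,0.095,0,0,0],
    [1,-0.008,-0.008,0.095,0,0,0],
  ],
)

```text
clock: 2.38
eef_pos: [0.5628, 0.225, 0.2358]
orientation: [-3.141, -0.001, 2.928]
force: [0.1, 0.0, 1.1]
finger_gap: 0.0855
grip_force: 0.0
```

Run:
```python
from h import *
c=cap('wrist');save(c,'w2.png');s=r.sense()
for k in('clock','eef_pos','orientation','force'): print(k,np.round(s[k],4))
```

```text
clock 2.4333
eef_pos [0.5632 0.2252 0.2368]
orientation [3.1415e+00 2.0000e-04 2.9274e+00]
force [-0.6462  0.2307  0.4772]
```

View pics/w2.png

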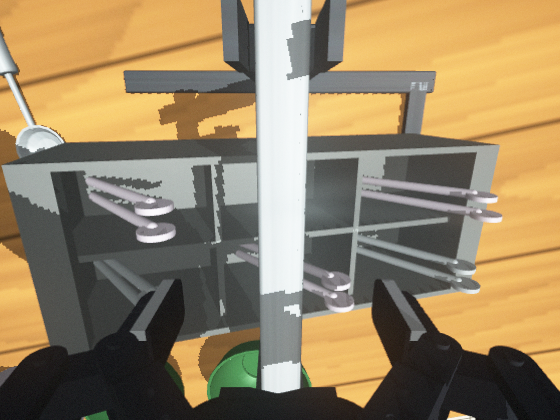

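Wrist: at pad height the bar is centred at about column 281, between pads at 182 and 374 (centre 278). Aligned to about 1 mm, so close.

servo_tool(
  deltas=[
    [-1,0,0,0,0,0,0],
    [-1,0,0,0,0,0,0],
    [-1,0,0,0,0,0,0],
    [-1,0,0,0,0,0,0],
    [-1,0,0,0,0,0,0],
    [-1,0,0,0,0,0,0],
    [-1,0,0,0,0,0,0],
    [-1,0,0,0,0,0,0],
  ],
  force=90,
)

```text
clock: 3.1
eef_pos: [0.5634, 0.2252, 0.2369]
orientation: [3.141, 0.001, 2.927]
force: [-0.4, 1.2, 6.6]
finger_gap: 0.0163
grip_force: 88.8
```

Run:
```python
from h import *
c=cap('wrist');np.savez('pre.npz',**c)
T=r.sense();print(T['clock'],T['eef_pos'])
a=np.radians(-12.3);b=np.array([.5630,.2256,.13])
R=np.array([[np.cos(a),-np.sin(a),0],[np.sin(a),np.cos(a),0],[0,0,1]])
for t in(-.28,0,.25):
  X=np.array([[1,0,0],[0,np.cos(t),-np.sin(t)],[0,np.sin(t),np.cos(t)]])
  print(t,[[np.round(proj(c,R@X@[x,y,.04]+b)).tolist() for x in(-.055,.055)] for y in(-.14,.14)])
```

```text
3.15 [0.56333843 0.22516337 0.23688079]
-0.28 [[[4.0, 164.0], [57.0, 362.0]], [[498.0, 144.0], [467.0, 288.0]]]
0 [[[27.0, 152.0], [68.0, 320.0]], [[533.0, 153.0], [492.0, 320.0]]]
0.25 [[[58.0, 144.0], [89.0, 290.0]], [[556.0, 164.0], [503.0, 357.0]]]
```

servo_tool(
  deltas=[
    [-1,0,0,-0.01,0,0,0],
    [-1,0,0,-0.025,0,0,0],
    [-1,0,0,-0.04,0,0,0],
    [-1,0,0,-0.05,0,0,0],
    [-1,0,0,-0.05,0,0,0],
  ],
)

```text
clock: 3.57
eef_pos: [0.5634, 0.225, 0.2875]
orientation: [3.141, 0.001, 2.927]
force: [-0.3, 0.0, -9.3]
finger_gap: 0.0163
grip_force: 89.1
```

```bash
cat > burst.py <<'E'
from h import *
import sys
def burst(n,f):
    P=[];K=[];E=[];M=[]
    for i in range(n):
        t=r.sense();c=cap('wrist');P.append(c['pixels']);K.append(t['clock']);E.append(t['eef_pos']);M.append(c['cam_to_world'])
    s=r.sense();print('clock',s['clock'],'force',np.round(s['force'],1),s['finger_gap'])
    np.savez(f,P=np.array(P),K=K,E=E,M=M)
    return np.array(K),np.array(E)
if __name__=='__main__':
    K,E=burst(int(sys.argv[1]),sys.argv[2]);print(K[0],K[-1],np.round(E[[0,1,2,-1]],4).tolist())
E
python3 burst.py 36 b1.npz
python3 - <<'E'
import numpy as np,cv2
P=np.load('b1.npz')['P'];p0=np.load('pre.npz')['pixels']
L=[p0]+[P[i] for i in(0,9,18,27,35)]
g=np.vstack([np.hstack([cv2.resize(L[3*j+i],(266,200)) for i in range(3)]) for j in range(2)])
cv2.imwrite('pics/g1.png',g[...,::-1])
E
```

```text
clock 5.3667 force [ 0.4  0.2 -9. ] 0.01660812688374799
3.5667 5.3167 [[0.5634, 0.225, 0.2875], [0.5632, 0.2249, 0.2862], [0.5629, 0.2247, 0.2855], [0.5632, 0.2249, 0.2863]]
```

View pics/g1.png

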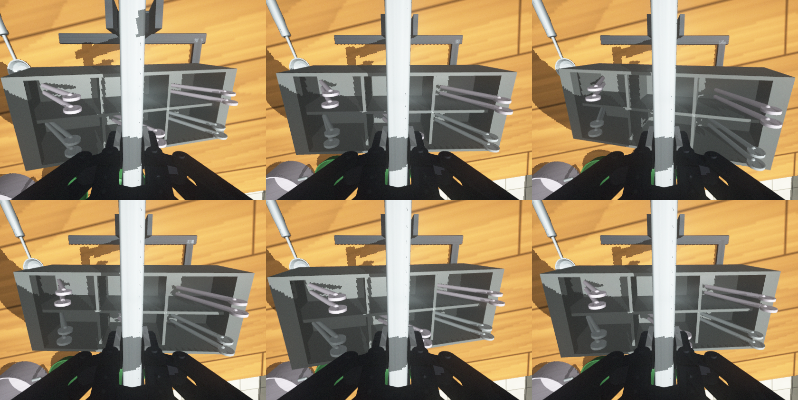

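The grid shows the caddy swinging freely in the bail, with the bar clear of the forks. The rim's near edge (the line at rows 144–164 in the full picture) turns with the tilt, and the predicted pre-lift corners (4,164) and (498,144) match. I'll fit that edge line per frame to get the tilt, then fit the sinusoid.

```bash
cat > tilt.py <<'E'
from h import *
import sys
from scipy.optimize import curve_fit
c0=dict(np.load('pre.npz'));c0={k:(v if v.ndim else float(v)) for k,v in c0.items()}
a=np.radians(-12.3);b=np.array([.5630,.2256,.13]);R=np.array([[np.cos(a),-np.sin(a),0],[np.sin(a),np.cos(a),0],[0,0,1]])
ts=np.linspace(-.5,.5,41);sl=[]
for t in ts:
    X=np.array([[1,0,0],[0,np.cos(t),-np.sin(t)],[0,np.sin(t),np.cos(t)]])
    q=[proj(c0,R@X@np.array([-.055,y,.04])+b) for y in(-.14,.14)];sl.append((q[1][1]-q[0][1])/(q[1][0]-q[0][0]))
def tilt(im):
    g=cv2.Sobel(cv2.GaussianBlur(cv2.cvtColor(im,cv2.COLOR_RGB2GRAY),(3,3),0),cv2.CV_32F,0,1)
    cols=np.r_[70:235,325:490];G=g[125:190][:,cols];i=G.argmax(0);ok=G.max(0)>60
    p=np.stack([cols,i+125],1)[ok].astype(np.float32)
    for _ in range(4):
        vx,vy,x,y=cv2.fitLine(p,cv2.DIST_HUBER,0,.01,.01).ravel();d=np.abs((p[:,0]-x)*vy-(p[:,1]-y)*vx);p=p[d<max(2.,np.median(d)*2.5)]
    return np.interp(vy/vx,sl,ts),len(p)
def fit(K,th,T=None):
    f=lambda t,A,B,C,w:A*np.cos(w*t)+B*np.sin(w*t)+C
    return curve_fit(f,K-K[0],th,[.1,.1,0,3.5])[0]
if __name__=='__main__':
    d=np.load(sys.argv[1]);r_=[tilt(p) for p in d['P']];th=np.array([x[0] for x in r_]);K=d['K']
    print('pre',tilt(c0['pixels']));print(np.round(th,3).tolist(),min(x[1] for x in r_))
    if len(th)<15: sys.exit()
    A,B,C,w=fit(K,th);e=A*np.cos(w*(K-K[0]))+B*np.sin(w*(K-K[0]))+C-th
    print('t0',K[0],'A,B,C,w',A,B,C,w,'amp',np.hypot(A,B),'rms',e.std(),'max',abs(e).max())
E
python3 tilt.py b1.npz
```

```text
pre (np.float64(-0.2591539845861769), 267)
[-0.043, -0.007, 0.05, 0.094, 0.13, 0.164, 0.194, 0.217, 0.23, 0.24, 0.241, 0.235, 0.222, 0.2, 0.176, 0.145, 0.106, 0.07, 0.031, -0.007, -0.058, -0.095, -0.137, -0.169, -0.197, -0.219, -0.234, -0.241, -0.244, -0.239, -0.227, -0.207, -0.183, -0.152, -0.116, -0.081] 265
t0 3.5667 A,B,C,w -0.03384241534271932 0.24171025466711715 -0.0029818372259477074 3.4967436110053787 amp 0.24406793375507516 rms 0.0034725041887203913 max 0.012766419520046477
```

```bash
cat > plan.py <<'E'
import numpy as np
from scipy.optimize import minimize
w=3.4967;L=.80;dt=1/12
def sim(p,th,om,n=4,w=w):
    "p positions at row ends (start 0); returns theta track (n per row) and final state"
    v=np.diff(np.r_[0,p])/dt;vp=0;tr=[];s=dt/n;c,sn=np.cos(w*s),np.sin(w*s)
    for x in v:
        om-=(x-vp)/L;vp=x
        for _ in range(n):
            th,om=c*th+sn/w*om,-w*sn*th+c*om;tr.append(th)
    om+=vp/L
    return np.array(tr),th,om
def plan(th,om,D,N,vm=.40,mx=.27,jm=.1):
    S=[];f=lambda p:sim(p,th,om)
    full=lambda q:np.r_[q,D]
    dv=lambda p:np.diff(np.r_[0,np.diff(np.r_[0,p])/dt,0])
    x0=(np.linspace(0,1,N+1)**2*(3-2*np.linspace(0,1,N+1)))[1:-1]*D
    cons=[dict(type='eq',fun=lambda q:np.array(f(full(q))[1:])),
          dict(type='ineq',fun=lambda q:vm-np.abs(np.diff(np.r_[0,full(q)])/dt))]
    o=minimize(lambda q:10*(dv(full(q))**2).sum(),x0,constraints=cons,method='SLSQP',options=dict(maxiter=100))
    p=full(o.x);return p,np.abs(f(p)[0]).max(),np.abs(dv(p)).max(),o.fun,np.diff(np.r_[0,p]).min()/dt,np.diff(np.r_[0,p]).max()/dt
E
cat > go.py <<'E'
from plan import *
A,B=-.0338*1.04,.2417*1.04;t0=3.5667;tau=.02;now=5.3667
for n0 in range(2,24,2):
    t=now+n0*dt+tau-t0;th=A*np.cos(w*t)+B*np.sin(w*t);om=w*(-A*np.sin(w*t)+B*np.cos(w*t))
    for N in(20,26):
        p,*m=plan(th,om,-.469,N);print(n0,N,np.round([th,om],3),np.round(m,3))
E
python3 go.py
```

```text
2 20 [0.127 0.768] [ 0.36   1.267 36.572 -0.4    1.213]
2 26 [0.127 0.768] [ 0.228  0.112  0.82  -0.4    0.109]
4 20 [0.227 0.397] [ 0.247  0.237  1.256 -0.4    0.064]
4 26 [0.227 0.397] [ 0.249  0.11   0.826 -0.4    0.086]
6 20 [ 0.252 -0.106] [ 0.247  0.173  1.289 -0.4    0.088]
6 26 [ 0.252 -0.106] [ 0.25   0.116  0.82  -0.4    0.115]
8 20 [ 0.194 -0.573] [ 0.184  0.138  1.058 -0.4    0.086]
8 26 [ 0.194 -0.573] [ 0.184  0.107  0.807 -0.4    0.063]
10 20 [ 0.072 -0.852] [ 0.123  0.4    5.82  -0.4    0.256]
10 26 [ 0.072 -0.852] [ 0.119  0.127  0.814 -0.4   -0.003]
12 20 [-0.074 -0.849] [ 0.124  2.232 96.826 -0.401  1.832]
12 26 [-0.074 -0.849] [ 0.166  0.135  0.871 -0.4   -0.039]
14 20 [-0.196 -0.566] [ 0.197  1.814 54.817 -0.403  1.412]
14 26 [-0.196 -0.566] [ 0.221  0.13   0.938 -0.36  -0.046]
16 20 [-0.252 -0.096] [ 0.278  1.202 31.54  -0.403  0.802]
16 26 [-0.252 -0.096] [ 0.251  0.135  0.883 -0.4   -0.044]
18 20 [-0.226  0.406] [ 0.343  1.812 54.639 -0.403  1.409]
18 26 [-0.226  0.406] [ 0.253  0.129  0.82  -0.4   -0.01 ]
20 20 [-0.125  0.773] [  0.385   2.303 105.893  -0.403   1.903]
20 26 [-0.125  0.773] [ 0.245  0.109  0.805 -0.4    0.052]
22 20 [0.018 0.885] [ 0.396  1.64  43.665 -0.402  1.24 ]
22 26 [0.018 0.885] [ 0.225  0.114  0.821 -0.4    0.114]
```

Run:
```python
from plan import *
A,B=-.0338*1.04,.2417*1.04;t=5.3667+10*dt+.02-3.5667
th=A*np.cos(w*t)+B*np.sin(w*t);om=w*(-A*np.sin(w*t)+B*np.cos(w*t))
p,*m=plan(th,om,-.469,26);q=np.round(p*2,3)/2
print((q*1000).tolist());tr,*f=sim(q,th,om);print(f);print(np.round(tr[3::4],2).tolist())
```

```text
[-10.5, -30.5, -58.5, -91.0, -124.0, -157.5, -191.0, -224.0, -257.5, -291.0, -322.5, -350.5, -372.5, -388.5, -398.5, -403.5, -405.5, -405.5, -406.0, -408.5, -414.5, -423.5, -435.0, -448.5, -461.0, -469.0]
[np.float64(0.00027259326348980225), np.float64(-0.001111136077378852)]
[0.01, -0.04, -0.07, -0.1, -0.11, -0.12, -0.11, -0.1, -0.08, -0.05, -0.02, 0.01, 0.03, 0.04, 0.04, 0.03, 0.01, -0.01, -0.03, -0.04, -0.05, -0.05, -0.04, -0.02, -0.01, 0.0]
```

servo_tool(
  deltas=[
    [-1,0,0,0,0,0,0],
    [-1,0,0,0,0,0,0],
    [-1,0,0,0,0,0,0],
    [-1,0,0,0,0,0,0],
    [-1,0,0,0,0,0,0],
    [-1,0,0,0,0,0,0],
    [-1,0,0,0,0,0,0],
    [-1,0,0,0,0,0,0],
    [-1,0,0,0,0,0,0],
    [-1,0,0,0,0,0,0],
  ],
)

```text
clock: 6.2
eef_pos: [0.5632, 0.2249, 0.2863]
orientation: [-3.141, -0.0, 2.927]
force: [-1.1, 0.3, -10.5]
finger_gap: 0.0161
grip_force: 89.1
```

servo_tool(
  deltas=[
    [-1,0,-0.0105,0,0,0,0],
    [-1,0,-0.0305,0,0,0,0],
    [-1,0,-0.0585,0,0,0,0],
    [-1,0,-0.091,0,0,0,0],
    [-1,0,-0.124,0,0,0,0],
    [-1,0,-0.1575,0,0,0,0],
    [-1,0,-0.191,0,0,0,0],
    [-1,-0.003,-0.224,0,0,0,0],
    [-1,-0.008,-0.2575,0,0,0,0],
    [-1,-0.014,-0.291,0,0,0,0],
  ],
)

```text
clock: 7.03
eef_pos: [0.5142, -0.0641, 0.2866]
orientation: [-3.141, 0.0, 2.927]
force: [0.7, 0.4, -8.1]
finger_gap: 0.0164
grip_force: 89.2
```

servo_tool(
  deltas=[
    [-1,-0.006,-0.0315,0,0,0,0],
    [-1,-0.012,-0.0595,0,0,0,0],
    [-1,-0.018,-0.0815,0,0,0,0],
    [-1,-0.023,-0.0975,0,0,0,0],
    [-1,-0.026,-0.1075,0,0,0,0],
    [-1,-0.0275,-0.1125,0,0,0,0],
    [-1,-0.0275,-0.1145,0,0,0,0],
    [-1,-0.0275,-0.1145,0,0,0,0],
    [-1,-0.0275,-0.115,0,0,0,0],
    [-1,-0.0275,-0.1175,0,0,0,0],
  ],
)

```text
clock: 7.87
eef_pos: [0.5169, -0.1818, 0.2864]
orientation: [3.141, -0.0, 2.929]
force: [0.4, 0.1, -8.8]
finger_gap: 0.0162
grip_force: 89.1
```

servo_tool(
  deltas=[
    [-1,0,-0.006,0,0,0,0],
    [-1,0,-0.015,0,0,0,0],
    [-1,0,-0.0265,0,0,0,0],
    [-1,0,-0.04,0,0,0,0],
    [-1,0,-0.0525,0,0,0,0],
    [-1,0,-0.0605,0,0,0,0],
    [-1,0,-0.0605,0,0,0,0],
    [-1,0,-0.0605,0,0,0,0],
  ],
)

```text
clock: 8.53
eef_pos: [0.5036, -0.2425, 0.2862]
orientation: [3.141, -0.0, 2.926]
force: [-0.6, 1.6, -8.7]
finger_gap: 0.0165
grip_force: 89.1
```

```bash
python3 burst.py 30 b2.npz; python3 tilt.py b2.npz; python3 -c "
from h import *
print(r.sense()['orientation'])"
```

```text
clock 10.0333 force [ 0.6 -0.1 -8.3] 0.016157934281341865
8.5333 9.9833 [[0.5036, -0.2425, 0.2862], [0.5039, -0.2419, 0.2863], [0.504, -0.2416, 0.2863], [0.5038, -0.2421, 0.2863]]
pre (np.float64(-0.2591539845861769), 267)
[0.018, -0.007, -0.007, -0.007, -0.007, -0.007, -0.007, -0.007, -0.026, -0.033, -0.036, -0.043, -0.044, -0.044, -0.044, -0.044, -0.032, -0.031, -0.026, -0.007, -0.007, -0.007, -0.007, -0.007, -0.007, -0.007, 0.017, 0.024, 0.031, 0.033] 292
t0 8.5333 A,B,C,w 0.01216283123695593 -0.036694059239557056 0.0009732822332435533 2.9439640218415524 amp 0.03865732074490928 rms 0.008215217585272503 max 0.017204426524067635
[-3.14150504e+00  4.79873039e-06  2.92675161e+00]
```

```bash
python3 - <<'E'
s=open('tilt.py').read()
s=s.replace("p=np.stack([cols,i+125],1)[ok]","i=np.clip(i,1,63);n=np.arange(len(cols));u,m,l=G[i-1,n],G[i,n],G[i+1,n];i=i+np.clip((u-l)/(2*(u-2*m+l)-1e-6),-1,1);p=np.stack([cols,i+125],1)[ok]")
s=s.replace("def fit(K,th,T=None):","def fit(K,th):\n    x=K-K[0];M=np.stack([np.cos(3.497*x),np.sin(3.497*x),1+0*x],1);return np.r_[np.linalg.lstsq(M,th,rcond=None)[0],3.497]\ndef fit0(K,th):")
open('tilt.py','w').write(s)
E
python3 tilt.py b1.npz|tail -1;python3 tilt.py b2.npz
cat > corr.py <<'E'
from plan import *
import sys
A,B,t0,now=map(float,sys.argv[1:5]);N=int(sys.argv[5]);D=float(sys.argv[6])
for n0 in range(1,21):
    t=now+n0*dt+.02-t0;th=A*np.cos(w*t)+B*np.sin(w*t);om=w*(-A*np.sin(w*t)+B*np.cos(w*t))
    p,*m=plan(th,om,D,N)
    q=np.round(p*2,3)/2;f=sim(q,th,om)[1:];e=np.hypot(f[0],f[1]/w)
    if n0%2==0: print(n0,np.round(m,3),round(e,4),(q*1000).tolist())
E
```

```text
t0 3.5667 A,B,C,w -0.032089569681295595 0.24194993803826428 -0.0027462853395253117 3.497 amp 0.24406866451687453 rms 0.0019707641390197543 max 0.005612599352085884
pre (np.float64(-0.2571329053695127), 267)
[0.02, 0.01, 0.004, 0.0, -0.008, -0.01, -0.017, -0.023, -0.028, -0.034, -0.037, -0.039, -0.041, -0.041, -0.041, -0.039, -0.036, -0.033, -0.028, -0.02, -0.017, -0.008, -0.007, 0.002, 0.003, 0.013, 0.018, 0.023, 0.027, 0.029] 292
t0 8.5333 A,B,C,w 0.022473256809944622 -0.027590257450032147 -0.0054843614512908485 3.497 amp 0.03558468178591424 rms 0.0016142286171987633 max 0.003988521973772481
```

```bash
python3 corr.py 0.02247 -0.02759 8.5333 10.0333 14 0
```

```text
2 [ 0.028  0.06   0.125 -0.075  0.077] 0.0003 [5.0, 11.5, 17.0, 19.5, 19.0, 15.5, 10.0, 3.5, -2.0, -6.0, -7.0, -6.0, -3.0, 0.0]
4 [ 0.037  0.058  0.172 -0.086  0.069] 0.0 [5.0, 10.5, 14.5, 15.5, 13.0, 7.5, 0.5, -7.0, -12.5, -15.0, -14.5, -10.5, -4.5, 0.0]
6 [ 0.039  0.06   0.13  -0.077  0.077] 0.0001 [3.0, 6.0, 7.5, 6.5, 2.5, -3.0, -9.5, -15.0, -19.0, -19.5, -17.0, -11.5, -5.0, 0.0]
8 [ 0.034  0.044  0.051 -0.049  0.061] 0.0001 [0.5, -0.0, -2.0, -5.0, -8.5, -12.5, -16.0, -18.5, -19.0, -17.5, -13.5, -8.5, -3.5, 0.0]
10 [ 0.034  0.031  0.03  -0.051  0.041] 0.0001 [-2.5, -6.5, -10.5, -14.5, -17.0, -18.0, -17.5, -15.5, -13.0, -9.5, -6.0, -3.0, -1.0, 0.0]
12 [ 0.032  0.055  0.093 -0.073  0.064] 0.0001 [-4.5, -10.5, -16.0, -19.5, -19.5, -17.5, -13.0, -7.5, -2.5, 1.5, 3.5, 3.5, 2.0, 0.0]
14 [ 0.034  0.061  0.163 -0.075  0.085] 0.0 [-5.0, -11.5, -16.0, -18.0, -16.0, -11.0, -4.5, 3.0, 8.5, 12.0, 12.0, 9.0, 4.0, 0.0]
16 [ 0.04   0.061  0.156 -0.077  0.084] 0.0002 [-4.0, -8.5, -11.0, -10.5, -7.0, -1.0, 6.0, 12.5, 17.0, 18.5, 16.5, 11.5, 5.0, 0.0]
18 [ 0.036  0.052  0.08  -0.071  0.059] 0.0001 [-1.5, -2.5, -2.0, 0.5, 4.5, 9.5, 14.0, 18.0, 19.5, 19.0, 15.5, 10.0, 4.5, 0.0]
20 [ 0.033  0.026  0.027 -0.047  0.042] 0.0002 [1.5, 4.0, 7.5, 11.0, 14.0, 16.5, 17.5, 17.5, 16.0, 13.0, 9.5, 5.5, 2.0, 0.0]
```

servo_tool(
  deltas=[
    [-1,0,0,0.003,0,0,0],
    [-1,0,0,0.008,0,0,0],
    [-1,0,0,0.014,0,0,0],
    [-1,0,0,0.021,0,0,0],
    [-1,0,0,0.028,0,0,0],
    [-1,0,0,0.035,0,0,0],
    [-1,0,0,0.041,0,0,0],
    [-1,0,0,0.046,0,0,0],
    [-1,0,0,0.049,0,0,0],
    [-1,0,0,0.0495,0,0,0],
  ],
)

```text
clock: 10.87
eef_pos: [0.5037, -0.2421, 0.2362]
orientation: [3.142, -0.001, 2.927]
force: [-0.1, -0.8, -9.1]
finger_gap: 0.0163
grip_force: 89.0
```

servo_tool(
  deltas=[
    [-1,0,-0.0025,0,0,0,0],
    [-1,0,-0.0065,0,0,0,0],
    [-1,0,-0.0105,0,0,0,0],
    [-1,0,-0.0145,0,0,0,0],
    [-1,0,-0.017,0,0,0,0],
    [-1,0,-0.018,0,0,0,0],
    [-1,0,-0.0175,0,0,0,0],
    [-1,0,-0.0155,0,0,0,0],
    [-1,0,-0.013,0,0,0,0],
    [-1,0,-0.0095,0,0,0,0],
  ],
)

```text
clock: 11.7
eef_pos: [0.5019, -0.2511, 0.2368]
orientation: [-3.142, -0.0, 2.927]
force: [-0.4, 0.4, -9.4]
finger_gap: 0.0163
grip_force: 89.1
```

servo_tool(
  deltas=[
    [-1,0,0.0035,0,0,0,0],
    [-1,0,0.0065,0,0,0,0],
    [-1,0,0.0085,0,0,0,0],
    [-1,0,0.0095,0,0,0,0],
    [-1,0,0.0095,0,0,0,0],
  ],
)

```text
clock: 12.12
eef_pos: [0.5039, -0.2419, 0.2369]
orientation: [-3.142, -0.0, 2.927]
force: [-0.7, 0.9, -9.3]
finger_gap: 0.0163
grip_force: 89.1
```

```bash
python3 burst.py 36 b3.npz; python3 tilt.py b3.npz
python3 - <<'E'
from h import *
c=cap('top');s=cap('side')
cv2.imwrite('pics/f1.png',np.hstack([cv2.resize(c['pixels'][110:290,240:440],(400,360)),cv2.resize(s['pixels'][150:330,200:400],(400,360))])[...,::-1])
E
```

```text
clock 13.9167 force [ 0.3 -0.1 -8.2] 0.016312926277740027
12.1167 13.8667 [[0.5039, -0.2419, 0.2369], [0.5038, -0.2421, 0.2369], [0.5037, -0.2423, 0.2368], [0.5038, -0.2422, 0.2368]]
pre (np.float64(-0.2571329053695127), 267)
[-0.007, -0.002, 0.0, 0.001, 0.001, 0.001, 0.001, 0.0, 0.001, 0.001, 0.0, -0.0, -0.004, -0.008, -0.008, -0.008, -0.007, -0.007, -0.008, -0.007, -0.008, -0.008, -0.007, -0.007, -0.007, -0.008, -0.007, -0.008, -0.007, -0.008, -0.007, -0.007, -0.007, -0.007, -0.007, -0.008] 306
t0 12.1167 A,B,C,w 0.0020301984349908033 0.003769525332721438 -0.004906319908330388 3.497 amp 0.004281474853303214 rms 0.00200873198178787 max 0.004246629112858295
```

View pics/f1.png

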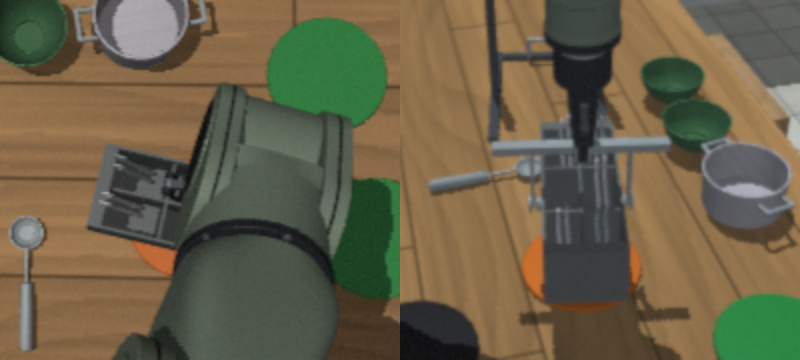

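The final view shows the caddy hanging level over the orange trivet, with bowls, pot and spoon undisturbed. The remaining swing is about 0.004 rad. Now hold for over five seconds.

servo_tool(
  deltas=[
    [-1,0,0,0,0,0,0],
    [-1,0,0,0,0,0,0],
    [-1,0,0,0,0,0,0],
    [-1,0,0,0,0,0,0],
    [-1,0,0,0,0,0,0],
    [-1,0,0,0,0,0,0],
    [-1,0,0,0,0,0,0],
    [-1,0,0,0,0,0,0],
    [-1,0,0,0,0,0,0],
    [-1,0,0,0,0,0,0],
  ],
)

```text
clock: 14.85
eef_pos: [0.5038, -0.2422, 0.2368]
orientation: [-3.142, -0.0, 2.927]
force: [0.2, -0.1, -8.5]
finger_gap: 0.0161
grip_force: 89.1
```

servo_tool(
  deltas=[
    [-1,0,0,0,0,0,0],
    [-1,0,0,0,0,0,0],
    [-1,0,0,0,0,0,0],
    [-1,0,0,0,0,0,0],
    [-1,0,0,0,0,0,0],
    [-1,0,0,0,0,0,0],
    [-1,0,0,0,0,0,0],
    [-1,0,0,0,0,0,0],
    [-1,0,0,0,0,0,0],
    [-1,0,0,0,0,0,0],
  ],
)

```text
clock: 15.68
eef_pos: [0.5038, -0.2422, 0.2368]
orientation: [-3.142, -0.0, 2.927]
force: [0.2, -0.2, -8.6]
finger_gap: 0.0163
grip_force: 89.1
```

servo_tool(
  deltas=[
    [-1,0,0,0,0,0,0],
    [-1,0,0,0,0,0,0],
    [-1,0,0,0,0,0,0],
    [-1,0,0,0,0,0,0],
    [-1,0,0,0,0,0,0],
    [-1,0,0,0,0,0,0],
    [-1,0,0,0,0,0,0],
    [-1,0,0,0,0,0,0],
    [-1,0,0,0,0,0,0],
    [-1,0,0,0,0,0,0],
  ],
)

```text
clock: 16.52
eef_pos: [0.5038, -0.2422, 0.2368]
orientation: [-3.142, -0.0, 2.927]
force: [0.4, 0.1, -9.3]
finger_gap: 0.0168
grip_force: 89.1
```

servo_tool(
  deltas=[
    [-1,0,0,0,0,0,0],
    [-1,0,0,0,0,0,0],
    [-1,0,0,0,0,0,0],
    [-1,0,0,0,0,0,0],
    [-1,0,0,0,0,0,0],
    [-1,0,0,0,0,0,0],
    [-1,0,0,0,0,0,0],
    [-1,0,0,0,0,0,0],
    [-1,0,0,0,0,0,0],
    [-1,0,0,0,0,0,0],
  ],
)

```text
clock: 17.35
eef_pos: [0.5038, -0.2422, 0.2368]
orientation: [-3.141, -0.0, 2.927]
force: [0.4, 0.0, -9.1]
finger_gap: 0.0161
grip_force: 89.1
```

servo_tool(
  deltas=[
    [-1,0,0,0,0,0,0],
    [-1,0,0,0,0,0,0],
    [-1,0,0,0,0,0,0],
    [-1,0,0,0,0,0,0],
    [-1,0,0,0,0,0,0],
    [-1,0,0,0,0,0,0],
    [-1,0,0,0,0,0,0],
    [-1,0,0,0,0,0,0],
    [-1,0,0,0,0,0,0],
    [-1,0,0,0,0,0,0],
  ],
)

```text
clock: 18.18
eef_pos: [0.5038, -0.2422, 0.2368]
orientation: [-3.141, -0.0, 2.927]
force: [0.9, -0.6, -9.1]
finger_gap: 0.0162
grip_force: 89.1
```

```bash
python3 burst.py 36 b4.npz; python3 tilt.py b4.npz
```

```text
clock 19.9833 force [ 0.6  0.4 -8.8] 0.016204288340690872
18.1833 19.9333 [[0.5038, -0.2422, 0.2368], [0.5038, -0.2422, 0.2368], [0.5038, -0.2422, 0.2368], [0.5038, -0.2422, 0.2368]]
pre (np.float64(-0.2571329053695127), 267)
[-0.008, -0.008, -0.008, -0.008, -0.008, -0.007, -0.008, -0.007, -0.007, -0.008, -0.007, -0.008, -0.007, -0.008, -0.008, -0.008, -0.007, -0.008, -0.008, -0.007, -0.007, -0.007, -0.008, -0.006, -0.002, -0.0, -0.001, 0.001, 0.001, 0.001, 0.001, 0.0, -0.0, -0.001, -0.005, -0.008] 305
t0 18.1833 A,B,C,w 0.0010631706506947693 -0.003767721577799577 -0.005314308052782662 3.497 amp 0.003914850919296324 rms 0.001968577887893924 max 0.004049922765230328
```

Still after 7.8 s of hold, so I'm handing it in.

```bash
python3 -c "
from station import r
print(r.close_job())"
```

```text
the job is handed in; nothing more can be done
None
```

The caddy hangs level and still (remaining swing about 0.004 rad) over the orange trivet, its underside about 80 mm above the table. It was held there for 7.8 s, and the job was handed in at 20 s with the grip still on.

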